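# Set a rail against fence and stop for sawing

### The job

The bench hook is set up for cutting rails to length. With the fingertips push the long pale ash rail that lies askew on it, without ever lifting or tipping it, until its far long edge lies tight along the fence and its left end (the robot's left) is right up to the stop block, ready for the saw. Push gently: the stop block is only lightly nipped and must stay at its setting, and the tools, bottle, stone and offcut round about stay where they are.

Things in the scene. Friction and masses are not known exactly. Their poses are not given: they have to be found in the camera images.
- hook: bench hook, screwed to the bench: dark brown base 260 (x) x 440 (y) x 12 mm high, with a beech fence along its far side, 30 mm above the base, 35 mm thick, near face at x = +95 mm (2 mm saw kerf at y = -60 mm). Origin: centre of the base's underside, at bench height; x points from the near edge to the fence, y along the fence to the robot's left
- fence_face (a point): point on the near face of the fence, at y = 0 of the hook, 27 mm above the bench; axes parallel to the hook's, so the face is the plane x = 0 here
- stop_face (a point): point on the right (-y) face of the oak stop block, which the rail's end must meet: 35 mm from the fence, 27 mm above the bench; axes as the hook's, the face is the plane y = 0. Face: 1 to 71 mm from the fence, up to 33 mm above the base; block 30 mm thick; brass thumbscrew over the fence, top 68 mm above the bench. Slides along the fence if pushed with over 20 N
- rail: pale ash rail, loose, 90 (x) x 210 (y) x 22 mm high, 0.2 to 0.37 kg, flat on the base (12 mm above the bench), clear of fence and stop, turned up to 0.25 rad from the hook, may stick out 30 mm past the base's right end. Origin: centre of its underside; x across it to its far edge, y along it to the robot's left. About 2 to 5 N slides it
- rail_far_left (a point): the rail's far left corner, at mid-thickness (x +45, y +105, z +11 mm from the rail's origin), axes as the rail's
- rail_far_right (a point): the rail's far right corner, at mid-thickness (x +45, y -105, z +11 mm from the rail's origin), axes as the rail's
- offcut: a loose ash offcut lying on the bench hook's base near its front left corner, 45 (x) x 60 (y) x 22 mm high; origin at the centre of its underside. Leave alone
- chisel_wide: loose bevel-edge chisel, orange handle, 250 mm long, 27 mm high, lying on the bench near the hook's right near corner; origin on the bench where handle meets blade. Leave alone
- chisel_narrow: loose narrow chisel, brown wooden handle, 250 mm long, 27 mm high, lying on the bench near the hook's left near corner; origin on the bench where handle meets blade. Leave alone
- mallet: loose black rubber mallet, head 64 mm across and 100 mm long, wooden handle 240 mm, lying on the left; origin on the bench under its head. Leave alone
- glue: amber glue bottle with orange cap, 60 mm across, 165 mm tall, standing left or right of the bench hook; origin at the centre of its underside. Leave alone
- stone: pale blue and white sharpening stone, 210 x 70 x 26 mm high, lying left or right of the bench hook; origin at the centre of its underside. Leave alone
- saw: pull saw lying at the far right, 560 mm long, 26 mm high; origin on the bench where handle meets blade. Leave alone
Mind the look-alikes: they are no part of the job. What is shaped like the rail but pink is not meant.

How it is judged:
By the outcome, as a careful person would: the job done as asked, in the order asked, and still so for the second after the job is handed in, with the robot touching nothing.
It also fails if it takes over 67 s, if anything falls off the work surface, if the arm or the gripper's body presses on something with over 40 N, if the wrist force passes 120 N, or if a joint passes its speed limit or range.

### The arm

A 6-joint arm with a two-finger parallel gripper is mounted at the origin on the work surface. World frame = base frame: x ahead of the robot, y to its left, z up, the work surface at z = 0. Lengths are in m, angles in rad, forces in N, time in s.
With the tool pointing down it reaches from about 0.325 to 0.775 m from the base axis. Payload 5.5 kg.
Tool frame: the origin (TCP) lies at the very end of the fingers, on their centre line; the grasp point (between the pads) lies 19 mm behind it; z points along the fingers, y is the line along which they close (so a half turn about z gives the same grasp; the last joint's range is limited). The gripper opens to 85 mm and grips with 20 to 120 N. Pads are 22 mm wide; open, the fingers measure 114 mm over their backs; the gripper's body (76 mm by 85 mm) begins 54 mm behind the grasp point. The pads swing forward as they close: fully open they stand 13 mm farther back than shut.
Start: joints at [-1.222, 0.091, 1.231, -0, 1.82, -0.057], TCP at [0.237, -0.551, 0.192] pointing down, gripper open.
Joint ranges: [-2.87, 2.87], [-0.86, 2.18], [0.17, 2.46], [-1.51, 4.65], [0.06, 2.69], [-2.65, 2.65]. Speed limits (rad/s): [2.57, 2.57, 3.01, 3.14, 3.14, 3.14].

### API

Orientations are given as a unit quaternion [w, x, y, z].
In Python, from cell import ctrl, eyes, nets gives the robot as it stands.
- The arm moves only by the shell command python3 -m handwheel 'ROWS' [FORCE]. ROWS is JSON, a list of rows, each a list of 3 entries, a list of its own where there are three numbers: the shift along the tool's x, y, z in units of 50 cm (1.0 is 50 cm), then the turn about the tool's z in units of 0.5 rad (1.0 is 0.5 rad), then the opening, from -1 (shut) to 1 (fully open). In form: [[[dx, dy, dz], spin, grip], ...]. A call has 1 to 20 rows; each row is the pose to reach, as a shift and turn from the pose commanded when the call began, along the tool's axes at that moment; what a row does not reach only later rows make up. A row lasts 1/12 s, in which the tool goes at most 41.7 mm and 7.16 degrees, less where a joint would pass 70% of its speed; a pose out of reach is approached as far as the arm can. A call with a number of a shift or a turn outside -1 to 1 is refused whole. A call with a gripper value outside its range is refused whole. The fingers move at their own pace and stop on an object; FORCE is the grip in N (left out, the last holds). Time passes only in rows, so rows that repeat a pose let the fingers close. It gives the time, the measured TCP pose, the force, the opening and the grip force at its end, in the units of the state.
- ctrl.state(): the state, without advancing time (a new reading comes with each control period).
- eyes.capture(name): name is "side" or "top" or "wrist"; returns a dict with "image" (384x512x3 uint8, red, green, blue), "depth" (384x512 float32, m along the optical axis (not along the pixel's ray), 0 where there is no reading), "camera_matrix" (3x3 intrinsics, pixels), "dist" ([k1, k2, p1, p2, k3] as OpenCV has them; the pictures are not rectified), "T" (4x4, takes a point from camera to world coordinates). Camera axes: x right, y down, z forward; pixel columns grow to the right and rows downward; lengths in m; the calibration is good to about 2 mm. A picture is of the moment at which its call begins.
- ctrl.job_done(): hands the job in; it is judged then, once.
Trained networks look in a picture, given as the dict that the camera call returned (one of the last four; its "shot" number tells which), for a name from the list of things; names that differ only in an ending like _2 or _b are one class to them, and where a whole thing is asked for, a point or a joint stands for the part that bears it (a point fixed in the world has none). Each returns a list of dicts, best first, with "p" (0 to 1); they miss things now and then, are a little off and sometimes report something else, mostly with a low value. They report only what shows in the picture. A call takes as long as a camera call. They do not tell look-alikes from the thing itself.
- nets.recognise(name, picture): "position" ([column, row] as shares, 0 to 1, of the picture: columns of its width, rows of its height, amid what is visible of it).
The state is a dict: "time_s": time; "joints": joint angles; "qd": joint speeds; "tau": joint torques, N m; "position": TCP position; "eef_rot": TCP orientation; "contact_force": force on the tool from outside, world axes, zero at the start; "ft_torque": the same for the moment, N m; "gripper_width": finger opening in m; "finger_force": force on a finger pad.
Only numpy, scipy, OpenCV 4.12 (cv2) and the standard library are available. Lean on these libraries where they do the work, as an engineer would, in place of code of your own. Each camera call takes 0.05 s, during which the arm holds its last target. There are 200 camera calls.

## Working session

There is one attempt and no reset: what is moved stays moved. The work goes in short steps, Python scripts to look and compute and a shell command to move; the robot and the scene stay as the last step left them, time stands still between calls to the robot, and variables do not carry over. Pictures are saved under pics/ and viewed, at most 10 in all, crops included, and the job is handed in when it is done.

```bash
mkdir -p pics
cat > h.py <<'E'
import numpy as np, cv2
from cell import ctrl, eyes, nets
def world(p, uv, z=None):
    u=cv2.undistortPoints(np.array([[uv]],float),p["camera_matrix"],p["dist"])[0,0]
    T=p["T"]; 
    if z is None:
        c,r=int(uv[0]),int(uv[1]); d=p["depth"][r,c]; return (T@[u[0]*d,u[1]*d,d,1])[:3]
    d=T[:3,:3]@[u[0],u[1],1]; return T[:3,3]+d*(z-T[2,3])/d[2]
def save(p,n): cv2.imwrite("pics/"+n,p["image"][:,:,::-1])
E
python3 - <<'E'
from h import *
np.set_printoptions(precision=4,suppress=True)
for n in("top","side"):
    p=eyes.capture(n); save(p,n+"0.png"); np.save(n+"0.npy",p,allow_pickle=True)
    print(n,p["T"])
    for k in("hook","stop_face","rail","rail_far_left","rail_far_right","offcut","glue","stone","mallet","saw","chisel_wide","chisel_narrow"):
        for r in nets.recognise(k,p)[:2]:
            uv=np.array(r["position"])*[512,384]; print(k,round(r["p"],2),uv,world(p,uv))
print(ctrl.state())
E
```

```text
top [[-0.0069 -0.9985  0.0534  0.3472]
 [-1.      0.007   0.0015 -0.0059]
 [-0.0019 -0.0534 -0.9986  1.6327]
 [ 0.      0.      0.      1.    ]]
hook 0.71 [220.2112 155.2128] [0.593  0.12   0.0107]
hook 0.26 [262.5024 153.408 ] [ 0.5956 -0.0414  0.0309]
stop_face 0.81 [209.2032 135.7056] [0.6612 0.1582 0.049 ]
rail 0.76 [333.9776 267.1872] [ 0.1663 -0.3052  0.0284]
rail 0.65 [263.0144 152.4864] [ 0.5984 -0.0433  0.0353]
rail_far_left 0.68 [262.6048 155.2896] [ 0.589  -0.0418  0.0277]
rail_far_left 0.64 [336.1792 269.6064] [ 0.1565 -0.3144  0.0228]
rail_far_right 0.85 [259.1232 156.288 ] [ 0.5852 -0.0286  0.028 ]
rail_far_right 0.65 [335.8208 270.2976] [ 0.1541 -0.3128  0.0239]
offcut 0.65 [187.392  184.3968] [0.4795 0.2411 0.0397]
glue 0.82 [135.1168 168.    ] [0.5323 0.4144 0.1259]
stone 0.69 [363.4176 145.6128] [ 0.6235 -0.425   0.0284]
mallet 0.73 [ 98.0992 197.4144] [0.4326 0.5747 0.0475]
saw 0.75 [401.3056 170.4192] [ 0.5308 -0.5759  0.0036]
chisel_wide 0.62 [327.3216 223.1808] [ 0.3305 -0.2856  0.0115]
chisel_narrow 0.73 [134.7072 167.5008] [0.5331 0.4137 0.1338]
chisel_narrow 
[... 870 characters left out ...]
.3033 -0.5777  0.0179]
saw 0.26 [225.792  165.0048] [ 0.5933 -0.0398  0.0323]
chisel_narrow 0.79 [183.296 278.208] [0.3358 0.3828 0.022 ]
chisel_narrow 0.5 [223.1808 162.0096] [ 0.6104 -0.0445  0.0348]
{'time_s': 1.3, 'joints': array([-1.2217,  0.0911,  1.2307, -0.    ,  1.8198, -0.0567]), 'qd': array([ 0.0007,  0.0019, -0.0018,  0.0002,  0.0008, -0.0006]), 'tau': array([  0.0014, -45.8466, -41.8086,  -0.    ,   0.001 ,   0.    ]), 'position': array([ 0.2368, -0.5513,  0.1917]), 'eef_rot': array([ 0.    ,  0.9795,  0.2015, -0.    ]), 'contact_force': array([ 0.276 , -0.3902, -0.7182]), 'ft_torque': array([ 0.0293,  0.0115, -0.007 ]), 'finger_force': 0.0, 'gripper_width': 0.08561916789808899}
```

View pics/top0.png

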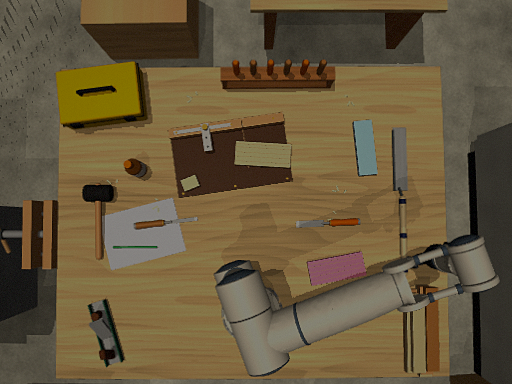

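View pics/side0.png

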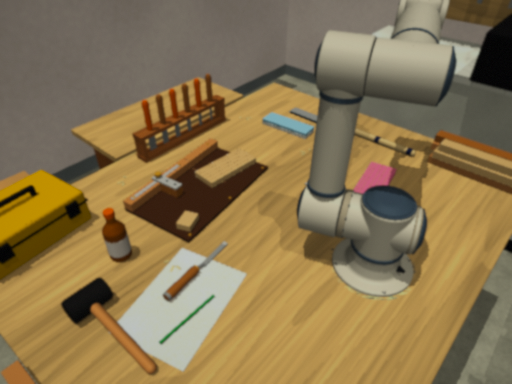

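The top view shows the pale rail at about (263,154), the stop block at (207,138), the fence running from (172,131) to (284,118), and the pink look-alike at (336,268). Next I fit the outlines in metric form.

```bash
cat >> h.py <<'E'
def ortho(p,x0,x1,y0,y1,z,s=0.001):
    "rectified plan at height z: rows = falling x, cols = falling y"
    xs=np.arange(x1,x0,-s); ys=np.arange(y1,y0,-s)
    Y,X=np.meshgrid(ys,xs); P=np.c_[X.ravel(),Y.ravel(),np.full(X.size,z)]
    Ti=np.linalg.inv(p["T"]); uv,_=cv2.projectPoints(P,cv2.Rodrigues(Ti[:3,:3])[0],Ti[:3,3],p["camera_matrix"],p["dist"])
    uv=uv.reshape(*X.shape,2).astype(np.float32)
    return cv2.remap(p["image"],uv[...,0],uv[...,1],cv2.INTER_CUBIC)
def rect(mask,x1,y1,s=0.001):
    c=max(cv2.findContours(mask.astype(np.uint8),0,1)[0],key=cv2.contourArea)
    b=cv2.boxPoints(cv2.minAreaRect(c)); return np.c_[x1-b[:,1]*s,y1-b[:,0]*s]
E
python3 - <<'E'
from h import *
np.set_printoptions(precision=4,suppress=True)
p=np.load("top0.npy",allow_pickle=True).item()
a=ortho(p,.42,.76,-.20,.32,.034); 
hsv=cv2.cvtColor(a,cv2.COLOR_RGB2HSV)
print("rail px",a[150,360],"base",a[230,250],hsv[150,360],hsv[230,250])
cv2.imwrite("pics/o1.png",cv2.resize(a[:,:,::-1],None,fx=1.5,fy=1.5))
b=ortho(p,.42,.76,-.20,.32,.012); cv2.imwrite("pics/o2.png",b[:,:,::-1])
m=(b.max(2)<85); print("base",rect(cv2.morphologyEx(m.astype(np.uint8),cv2.MORPH_CLOSE,np.ones((9,9))),.76,.32))
E
```

```text
rail px [135 127  86] base [60 39 28] [ 25  93 135] [ 10 136  60]
base [[ 0.6853  0.3234]
 [ 0.7478 -0.1218]
 [ 0.4917 -0.1577]
 [ 0.4292  0.2875]]
```

View pics/o1.png

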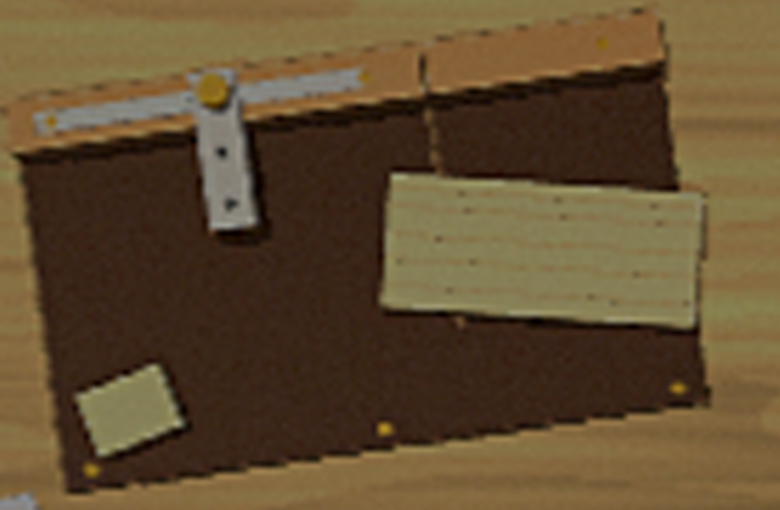

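The rail lies at about −0.07 rad and the hook at about +0.14 rad. I move to a look pose above the near edge.

```bash
cat >> h.py <<'E'
from scipy.spatial.transform import Rotation as R
def plan(xyz,yaw):
    "units for a move to world xyz, tool-x yaw (tool down), from the measured pose"
    s=ctrl.state(); q=s["eef_rot"]; M=R.from_quat([q[1],q[2],q[3],q[0]]).as_matrix()
    now=np.arctan2(M[1,0],M[0,0]); d=M.T@(np.array(xyz)-s["position"])
    print("shift",np.round(d/.5,4),"spin",round(-(yaw-now)/.5,4),"yaw",round(now,4))
E
python3 -m handwheel '[[[0.803,-0.789,-0.216],0.534,1],[[0.803,-0.789,-0.216],0.534,1],[[0.803,-0.789,-0.216],0.534,1],[[0.803,-0.789,-0.216],0.534,1],[[0.803,-0.789,-0.216],0.534,1],[[0.803,-0.789,-0.216],0.534,1],[[0.803,-0.789,-0.216],0.534,1],[[0.803,-0.789,-0.216],0.534,1],[[0.803,-0.789,-0.216],0.534,1],[[0.803,-0.789,-0.216],0.534,1],[[0.803,-0.789,-0.216],0.534,1],[[0.803,-0.789,-0.216],0.534,1],[[0.803,-0.789,-0.216],0.534,1],[[0.803,-0.789,-0.216],0.534,1],[[0.803,-0.789,-0.216],0.534,1],[[0.803,-0.789,-0.216],0.534,1],[[0.803,-0.789,-0.216],0.534,1],[[0.803,-0.789,-0.216],0.534,1],[[0.803,-0.789,-0.216],0.534,1]]'
python3 - <<'E'
from h import *
np.set_printoptions(precision=4,suppress=True)
p=eyes.capture("wrist"); save(p,"w1.png"); np.save("w1.npy",p,allow_pickle=True); print(p["T"])
E
```

```text
time_s: 2.88
position: [0.4497, -0.0314, 0.2995]
eef_rot: [0.0, 0.998, 0.068, -0.0]
contact_force: [-0.7, 0.2, -0.1]
gripper_width: 0.0856
finger_force: 0.0
[[ 0.1372 -0.9371 -0.321   0.5319]
 [-0.9905 -0.13   -0.0437 -0.0212]
 [-0.0008  0.324  -0.9461  0.4812]
 [ 0.      0.      0.      1.    ]]
```

View pics/w1.png

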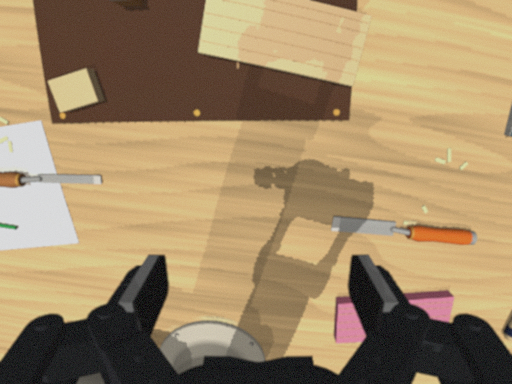

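The wrist view shows the base's near edge from (52,122) to (349,119). It also shows the rail's near-left corner at (198,52) and near-right corner at (353,86). The wide chisel is well clear, at (400,230).

Run:
```python
from h import *
np.set_printoptions(precision=4,suppress=True)
p=np.load("w1.npy",allow_pickle=True).item()
L,Rr=world(p,(52,122),.012),world(p,(349.5,119.5),.012)
print("near corners",L,Rr,np.linalg.norm(L-Rr)); d=(L-Rr)[:2]; yaw=-np.arctan2(d[0],d[1]); print("hook yaw",yaw)
ex=np.array([np.cos(yaw),np.sin(yaw)]); o=(L+Rr)[:2]/2+ex*.13; print("hook origin",o,"fence pt",o+ex*.095)
a,b=world(p,(198,52),.032),world(p,(353,86),.032); d=(a-b)[:2]; print("rail near",a,b,"yaw",-np.arctan2(d[0],d[1]),np.linalg.norm(d))
print("mid",(a+b)/2)
# top view: stop face & fence top edges
q=np.load("top0.npy",allow_pickle=True).item()
plan((.52,-.05,.10),yaw)
```

```text
near corners [0.4389 0.2754 0.012 ] [ 0.4999 -0.1589  0.012 ] 0.43852611011510145
hook yaw 0.13951612803217175
hook origin [0.5981 0.0763] fence pt [0.6922 0.0895]
rail near [0.5594 0.0618 0.032 ] [ 0.5456 -0.148   0.032 ] yaw -0.06526632716530273 0.21033684571025502
mid [ 0.5525 -0.0431  0.032 ]
shift [0.1343 0.0559 0.3991] spin -0.0058 yaw 0.1366
```

```bash
cat >> h.py <<'E'
YAW=.1395; O=np.array([.5981,.0763]); EX=np.array([np.cos(YAW),np.sin(YAW)]); EY=np.array([-EX[1],EX[0]])
def tohook(P): d=np.asarray(P)[...,:2]-O; return np.stack([d@EX,d@EY],-1)
def planh(xh,yh,z,yaw=0): w=O+EX*xh+EY*yh; plan((*w,z),YAW+yaw)
E
python3 -c "
from h import *
planh(-.122,-.112,.012)"
```

```text
shift [0.0802 0.0516 0.5751] spin -0.0058 yaw 0.1366
```

```bash
python3 -m handwheel '[[[0.08,0.052,0.08],-0.006,1],[[0.08,0.052,0.16],-0.006,1],[[0.08,0.052,0.24],-0.006,1],[[0.08,0.052,0.32],-0.006,1],[[0.08,0.052,0.4],-0.006,1],[[0.08,0.052,0.45],-0.006,1],[[0.08,0.052,0.5],-0.006,1],[[0.08,0.052,0.53],-0.006,1],[[0.08,0.052,0.55],-0.006,1],[[0.08,0.052,0.565],-0.006,1],[[0.08,0.052,0.575],-0.006,1],[[0.08,0.052,0.575],-0.006,1],[[0.08,0.052,0.575],-0.006,1]]'
python3 - <<'E'
from h import *
p=eyes.capture("wrist"); save(p,"w2.png"); print(tohook(ctrl.state()["position"]))
E
```

```text
time_s: 4.02
position: [0.4938, -0.0508, 0.0132]
eef_rot: [0.0, 0.997, 0.071, 0.001]
contact_force: [1.0, 0.0, 0.2]
gripper_width: 0.0853
finger_force: 0.0
[-0.12073022 -0.11135573]
```

View pics/w2.png

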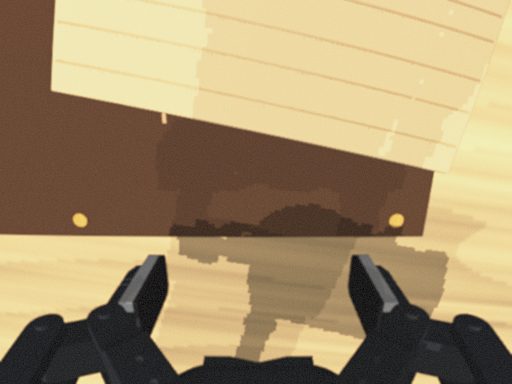

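The open fingers stand just short of the near edge, with the rail ahead of them. I push slowly toward the fence.

```bash
python3 -m handwheel '[[[0.01,0,0],0,1],[[0.02,0,0],0,1],[[0.03,0,0],0,1],[[0.04,0,0],0,1],[[0.05,0,0],0,1],[[0.06,0,0],0,1],[[0.07,0,0],0,1],[[0.08,0,0],0,1],[[0.09,0,0],0,1],[[0.1,0,0],0,1],[[0.11,0,0],0,1],[[0.12,0,0],0,1],[[0.13,0,0],0,1],[[0.14,0,0],0,1],[[0.15,0,0],0,1],[[0.16,0,0],0,1],[[0.17,0,0],0,1],[[0.17,0,0],0,1]]'
python3 - <<'E'
from h import *
p=eyes.capture("wrist"); save(p,"w3.png"); print(tohook(ctrl.state()["position"]),ctrl.state()["contact_force"])
E
```

```text
time_s: 5.57
position: [0.5782, -0.0384, 0.0122]
eef_rot: [-0.0, 0.997, 0.071, 0.0]
contact_force: [-0.8, -0.0, -0.3]
gripper_width: 0.0854
finger_force: 0.0
[-0.03613791 -0.11083832] [-0.13808406  0.23185828  0.05670958]
```

View pics/w3.png

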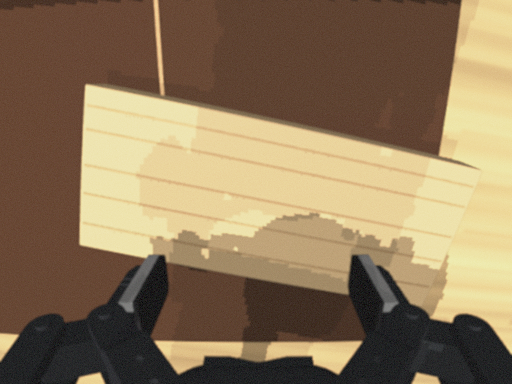

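Run:
```python
from h import *
np.set_printoptions(precision=4,suppress=True)
p=eyes.capture("wrist")
P=np.array([world(p,u,.034) for u in((85,85),(480,169),(80,245),(437,310))]); print(tohook(P))
d=(P[0]-P[1])[:2]; print(np.arctan2(-d[0],d[1])-YAW,np.linalg.norm(d))
print([ (c,r,p["depth"][r,c], world(p,(c,r))) for c,r in ((150,262),(362,262),(372,300))])
```

```text
[[ 0.0464 -0.0276]
 [ 0.0051 -0.23  ]
 [-0.0408 -0.0099]
 [-0.086  -0.2241]]
-0.20098686749610448 0.20657715323343662
[(150, 262, np.float32(0.13603085), array([0.5814, 0.0077, 0.0749])), (362, 262, np.float32(0.1361868), array([ 0.5943, -0.0822,  0.0747])), (372, 300, np.float32(0.11842839), array([ 0.5899, -0.081 ,  0.0949]))]
```

The rail has not moved at all, so the open fingertips seem to have passed over it. I check the finger height with the depth image and the side view.

Run:
```python
from h import *
np.set_printoptions(precision=4,suppress=True)
p=eyes.capture("wrist"); print(p["camera_matrix"],p["T"][:3,3])
for c,r in((156,257),(360,257),(356,260),(250,200),(250,290),(150,300),(250,365)): print(c,r,world(p,(c,r)))
s=eyes.capture("side"); cv2.imwrite("pics/s2.png",cv2.resize(s["image"][100:250,130:330,::-1],None,fx=4,fy=4,interpolation=cv2.INTER_CUBIC))
```

```text
[[321.762    0.     257.9056]
 [  0.     321.762  191.5584]
 [  0.       0.       1.    ]] [ 0.6596 -0.0279  0.1938]
156 257 [0.5819 0.006  0.0716]
360 257 [ 0.5948 -0.082   0.0719]
356 260 [ 0.5939 -0.08    0.0733]
250 200 [ 0.5999 -0.0321  0.0335]
250 290 [ 0.5278 -0.0413  0.0118]
150 300 [0.5728 0.0031 0.0889]
250 365 [ 0.5868 -0.0361  0.1273]
```

View pics/s2.png

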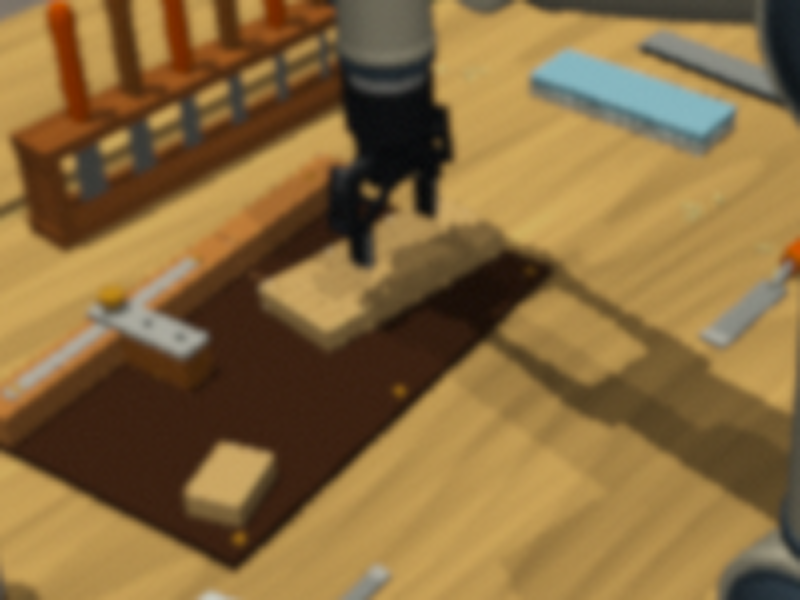

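The side view shows the fingertips hovering over the rail: depth puts them at z ≈ 0.067, about 40 mm higher than the reported TCP implies. I back off, then lower further, guided by depth and force.

```bash
python3 -m handwheel '[[[-0.05,0,0],0,1],[[-0.1,0,0],0,1],[[-0.15,0,0],0,1],[[-0.173,0,0],0,1],[[-0.173,0,0.01],0,1],[[-0.173,0,0.03],0,1],[[-0.173,0,0.05],0,1],[[-0.173,0,0.06],0,1],[[-0.173,0,0.065],0,1],[[-0.173,0,0.065],0,1],[[-0.173,0,0.065],0,1]]'
python3 - <<'E'
from h import *
np.set_printoptions(precision=4,suppress=True)
p=eyes.capture("wrist")
for c,r in((156,257),(360,257),(150,300),(250,365)): print(c,r,world(p,(c,r)))
s=eyes.capture("side"); cv2.imwrite("pics/s3.png",cv2.resize(s["image"][120:230,180:330,::-1],None,fx=4,fy=4,interpolation=cv2.INTER_CUBIC))
print(tohook(ctrl.state()["position"]))
E
```

```text
time_s: 6.68
position: [0.4918, -0.0506, -0.0207]
eef_rot: [-0.0, 0.997, 0.071, -0.0]
contact_force: [0.2, -0.5, 0.3]
gripper_width: 0.0855
finger_force: 0.0
156 257 [ 0.4964 -0.0061  0.0389]
360 257 [ 0.5085 -0.0948  0.0376]
150 300 [ 0.4873 -0.0091  0.0562]
250 365 [ 0.5003 -0.0484  0.0937]
[-0.1225 -0.1111]
```

View pics/s3.png

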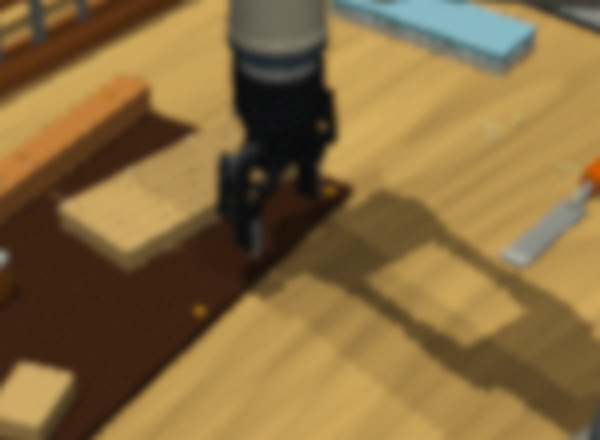

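The tips are now at about 0.036 with no contact. I lower another 13 mm, then push.

```bash
python3 -m handwheel '[[[0,0,0.01],0,1],[[0,0,0.018],0,1],[[0,0,0.024],0,1],[[0,0,0.027],0,1],[[0,0,0.027],0,1],[[0.01,0,0.027],0,1],[[0.02,0,0.027],0,1],[[0.03,0,0.027],0,1],[[0.04,0,0.027],0,1],[[0.05,0,0.027],0,1],[[0.06,0,0.027],0,1],[[0.07,0,0.027],0,1],[[0.08,0,0.027],0,1],[[0.09,0,0.027],0,1],[[0.1,0,0.027],0,1],[[0.11,0,0.027],0,1],[[0.12,0,0.027],0,1],[[0.13,0,0.027],0,1],[[0.14,0,0.027],0,1],[[0.14,0,0.027],0,1]]'
python3 - <<'E'
from h import *
np.set_printoptions(precision=4,suppress=True)
p=eyes.capture("wrist"); save(p,"w4.png")
for c,r in((156,257),(360,257)): print(c,r,world(p,(c,r)))
print(tohook(ctrl.state()["position"]))
E
```

```text
time_s: 8.45
position: [0.5621, -0.0406, -0.0338]
eef_rot: [-0.0, 0.997, 0.071, 0.001]
contact_force: [-0.4, 0.6, 0.1]
gripper_width: 0.0853
finger_force: 0.0
156 257 [0.5656 0.0043 0.0244]
360 257 [ 0.5836 -0.0806  0.034 ]
[-0.0522 -0.1107]
```

View pics/w4.png

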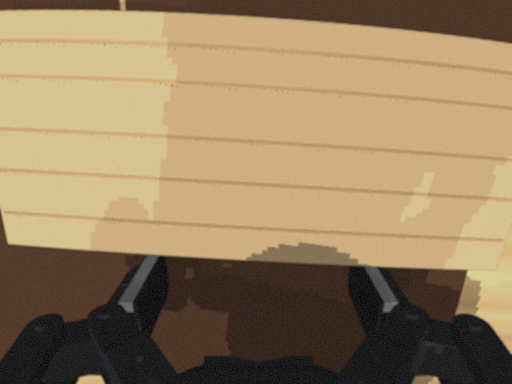

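The rail is being pushed and is now nearly square. Its near edge runs from (8,243) to (470,270), and both fingers are about to bear on it.

```bash
python3 -m handwheel '[[[0.008,0,0],0,1],[[0.016,0,0],0,1],[[0.024,0,0],0,1],[[0.032,0,0],0,1],[[0.04,0,0],0,1],[[0.048,0,0],0,1],[[0.056,0,0],0,1],[[0.064,0,0],0,1],[[0.07,0,0],0,1],[[0.074,0,0],0,1],[[0.076,0,0],0,1],[[0.076,0,0],0,1]]'
cat >> h.py <<'E'
def nearedge(p,x0=-.06,x1=.04,y0=-.25,y1=.02):
    "near-edge line of the rail in hook axes at z=.034, from the wrist picture: brightness step along hook x"
    ys=np.arange(y0,y1,.002); xs=np.arange(x0,x1,.0005); X,Y=np.meshgrid(xs,ys)
    W=O+X[...,None]*EX+Y[...,None]*EY; P=np.concatenate([W,np.full(X.shape+(1,),.034)],-1).reshape(-1,3)
    Ti=np.linalg.inv(p["T"]); uv,_=cv2.projectPoints(P,cv2.Rodrigues(Ti[:3,:3])[0],Ti[:3,3],p["camera_matrix"],p["dist"])
    uv=uv.reshape(*X.shape,2).astype(np.float32)
    g=cv2.remap(p["image"][:,:,1],uv[...,0],uv[...,1],cv2.INTER_LINEAR,borderValue=0).astype(float)
    d=g[:,6:]-g[:,:-6]; i=d.argmax(1); ok=(d.max(1)>40)
    return ys[ok],xs[i[ok]+3]
E
python3 - <<'E'
from h import *
np.set_printoptions(precision=4,suppress=True)
p=eyes.capture("wrist"); save(p,"w5.png"); ys,xs=nearedge(p)
k=np.polyfit(ys,xs,1); r=xs-np.polyval(k,ys)
for _ in range(4): m=abs(r)<2.5*np.median(abs(r))+.0005; k=np.polyfit(ys[m],xs[m],1); r=xs-np.polyval(k,ys)
print("slope",k[0],"x at -.11",np.polyval(k,-.11),m.sum(),len(m),np.c_[ys,xs][::8])
print(tohook(ctrl.state()["position"]),ctrl.state()["contact_force"])
E
```

```text
time_s: 9.5
position: [0.599, -0.0354, -0.0338]
eef_rot: [-0.0, 0.997, 0.071, 0.0]
contact_force: [-0.5, 0.6, -0.4]
gripper_width: 0.085
finger_force: 0.1
slope -0.003967191375144247 x at -.11 -0.0035793725175167954 98 118 [[-0.238  -0.057 ]
 [-0.222  -0.038 ]
 [-0.206  -0.029 ]
 [-0.19   -0.0035]
 [-0.174  -0.0035]
 [-0.158  -0.004 ]
 [-0.142  -0.004 ]
 [-0.126  -0.003 ]
 [-0.11   -0.003 ]
 [-0.094  -0.0035]
 [-0.078  -0.004 ]
 [-0.062  -0.0035]
 [-0.046  -0.004 ]
 [-0.03   -0.004 ]
 [-0.014  -0.0035]]
[-0.0146 -0.1108] [-0.4463 -0.3326 -0.2609]
```

The rail is square to the hook, with about 8.6 mm left to the fence. I close in carefully.

```bash
python3 -m handwheel '[[[0.004,0,0],0,1],[[0.008,0,0],0,1],[[0.011,0,0],0,1],[[0.013,0,0],0,1],[[0.014,0,0],0,1],[[0.014,0,0],0,1]]'
for i in 1 2 3; do python3 -m handwheel '[[[0.001,0,0],0,1],[[0.0015,0,0],0,1],[[0.0015,0,0],0,1]]' | grep -E "pos|contact"; done
```

```text
time_s: 10.05
position: [0.6058, -0.0345, -0.0337]
eef_rot: [0.0, 0.997, 0.071, 0.0]
contact_force: [-1.9, -0.3, -0.0]
gripper_width: 0.0851
finger_force: 0.9
position: [0.6064, -0.0344, -0.0337]
contact_force: [-2.1, -0.1, 1.2]
position: [0.6065, -0.0344, -0.0338]
contact_force: [-5.5, -1.2, 3.4]
position: [0.6065, -0.0343, -0.0337]
contact_force: [-9.0, -0.0, 4.7]
```

The rail is in contact with the fence at about 9 N. I retreat, lift, turn and head for the right end.

```bash
python3 -m handwheel '[[[-0.02,0,0],0,1],[[-0.05,0,0],0,1],[[-0.05,0,-0.05],0,1],[[-0.05,0,-0.13],0,1],[[-0.05,0,-0.2],0,0],[[-0.05,0.08,-0.2],-0.25,0],[[-0.05,0.16,-0.2],-0.5,0],[[-0.05,0.24,-0.2],-0.75,0],[[-0.05,0.3,-0.2],-1,0],[[-0.05,0.3,-0.2],-1,0]]' | grep -E "time|pos|wid"
python3 -m handwheel '[[[0,0,0],-0.25,0],[[0,0,0],-0.5,0],[[0,0,0],-0.75,0],[[0,0,0],-1,0],[[0,0,0],-1,0]]' | grep pos
python3 -m handwheel '[[[0,0,0],-0.25,0],[[0,0,0],-0.5,0],[[0,0,0],-0.75,0],[[0,0,0],-1,0],[[0,0,0],-1,0]]'| grep -E "pos|rot|wid"
python3 - <<'E'
from h import *
np.set_printoptions(precision=4,suppress=True)
p=eyes.capture("top"); np.save("top1.npy",p,allow_pickle=True)
# rail outline in hook axes from the top view (arm may hide a part)
xs=np.arange(.14,-.05,-.0005); ys=np.arange(.12,-.28,-.0005); Y,X=np.meshgrid(ys,xs)
W=O+X[...,None]*EX+Y[...,None]*EY; P=np.concatenate([W,np.full(X.shape+(1,),.034)],-1).reshape(-1,3)
Ti=np.linalg.inv(p["T"]); uv,_=cv2.projectPoints(P,cv2.Rodrigues(Ti[:3,:3])[0],Ti[:3,3],p["camera_matrix"],p["dist"])
uv=uv.reshape(*X.shape,2).astype(np.float32); a=cv2.remap(p["image"],uv[...,0],uv[...,1],cv2.INTER_CUBIC)
cv2.imwrite("pics/hk1.png",a[:,:,::-1])
w=eyes.capture("wrist"); save(w,"w6.png"); np.save("w6.npy",w,allow_pickle=True)
cv2.imwrite("pics/both.png",np.vstack([a[::2,::2,::-1][:, :400],np.zeros((5,400,3),np.uint8),cv2.resize(w["image"][:,:,::-1],(400,300))]))
planh(.05,-.265,.06,np.pi/2); print(tohook(ctrl.state()["position"]))
E
```

```text
time_s: 11.63
position: [0.6046, -0.1922, 0.0659]
gripper_width: 0.0427
position: [0.6048, -0.1858, 0.0661]
position: [0.6046, -0.1858, 0.0662]
eef_rot: [0.0, 0.681, 0.732, 0.0]
gripper_width: 0.0425
shift [0.0033 0.1605 0.0124] spin -0.15 yaw 1.6353
[-0.0301 -0.2606]
```

View pics/both.png

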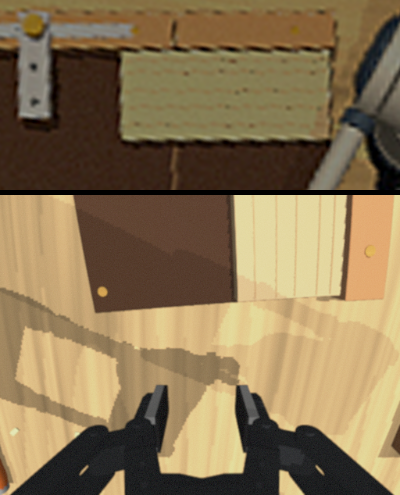

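The rail lies along the fence. Its left end is at y_h ≈ 0.00, its right end at ≈ −0.21, and the stop face at ≈ 0.066, so about 66 mm to push.

```bash
python3 -c "
from h import *
planh(.05,-.25,-.030,np.pi/2)"
```

```text
shift [0.0332 0.1582 0.1924] spin -0.15 yaw 1.6353
```

```bash
python3 -m handwheel '[[[0,0.06,0],-0.15,0],[[0.01,0.12,0],-0.15,0],[[0.033,0.158,0],-0.15,0],[[0.033,0.158,0.05],-0.15,0],[[0.033,0.158,0.1],-0.15,0],[[0.033,0.158,0.15],-0.15,0],[[0.033,0.158,0.175],-0.15,0],[[0.033,0.158,0.188],-0.15,0],[[0.033,0.158,0.192],-0.15,0],[[0.033,0.158,0.192],-0.15,0],[[0.033,0.158,0.192],-0.15,0]]'
cat >> h.py <<'E'
def ends(p):
    "wrist view turned 90: rail right-end line y_h(x_h) at z .034, and finger tip heights"
    xs=np.arange(.015,.09,.002); ys=np.arange(-.28,-.12,.0005); X,Y=np.meshgrid(xs,ys,indexing="ij")
    W=O+X[...,None]*EX+Y[...,None]*EY; P=np.concatenate([W,np.full(X.shape+(1,),.034)],-1).reshape(-1,3)
    Ti=np.linalg.inv(p["T"]); uv,_=cv2.projectPoints(P,cv2.Rodrigues(Ti[:3,:3])[0],Ti[:3,3],p["camera_matrix"],p["dist"])
    uv=uv.reshape(*X.shape,2).astype(np.float32)
    D=cv2.remap(p["depth"],uv[...,0],uv[...,1],cv2.INTER_NEAREST); n=np.linalg.norm
    zc=(P.reshape(*X.shape,3)@Ti[2,:3])+Ti[2,3]
    on=abs(D-zc)<.005
    return xs,np.array([ys[r].min() if r.any() else np.nan for r in on])
E
python3 - <<'E'
from h import *
np.set_printoptions(precision=4,suppress=True)
p=eyes.capture("wrist"); save(p,"w7.png")
print(np.array(ends(p)).T[::4])
D=p["depth"]; m=(D>.05)&(D<.16); rr,cc=np.nonzero(m[:300]); 
z=np.array([world(p,(c,r)) for r,c in zip(rr[::7],cc[::7])]); h=tohook(z)
print("lowest near pts",z[:,2].min()); i=z[:,2]<z[:,2].min()+.012; print(h[i].min(0),h[i].max(0))
print(tohook(ctrl.state()["position"]))
E
```

```text
time_s: 13.48
position: [0.683, -0.1646, -0.0277]
eef_rot: [0.001, 0.654, 0.756, 0.001]
contact_force: [0.0, -1.0, -0.7]
gripper_width: 0.0427
finger_force: 0.0
[[ 0.015  -0.2475]
 [ 0.023  -0.244 ]
 [ 0.031  -0.2145]
 [ 0.039  -0.2145]
 [ 0.047  -0.2145]
 [ 0.055  -0.2145]
 [ 0.063  -0.2145]
 [ 0.071  -0.2615]
 [ 0.079  -0.2435]
 [ 0.087  -0.2145]]
lowest near pts -0.0021955280078653217
[-0.068  -0.2183] [ 0.1808 -0.1278]
[ 0.0507 -0.2504]
```

```bash
python3 -m handwheel '[[[0.01,0,0],0,0],[[0.02,0,0],0,0],[[0.03,0,0],0,0],[[0.04,0,0],0,0],[[0.05,0,0],0,0],[[0.06,0,0],0,0],[[0.07,0,0],0,0],[[0.08,0,0],0,0],[[0.09,0,0],0,0],[[0.1,0,0],0,0],[[0.11,0,0],0,0],[[0.12,0,0],0,0],[[0.13,0,0],0,0],[[0.138,0,0],0,0],[[0.144,0,0],0,0],[[0.146,0,0],0,0],[[0.146,0,0],0,0]]'
python3 - <<'E'
from h import *
np.set_printoptions(precision=4,suppress=True)
p=eyes.capture("wrist"); save(p,"w8.png")
print(np.array(ends(p)).T[::3]); print(tohook(ctrl.state()["position"]))
# gap between rail's left end and stop plate in the top and wrist views
for n in("top","side"):
    q=eyes.capture(n)
    for k in("stop_face","rail_far_left","rail"):
        for r in nets.recognise(k,q)[:2]:
            uv=np.array(r["position"])*[512,384]; print(n,k,round(r["p"],2),tohook(world(q,uv,.027)))
    if n=="top":
        for x in(.03,.04,.05):
            ys=np.arange(.12,-.02,-.001); W=O+EX*x+ys[:,None]*EY; P=np.c_[W,np.full(len(ys),.034)]
            Ti=np.linalg.inv(q["T"]); uv=cv2.projectPoints(P,cv2.Rodrigues(Ti[:3,:3])[0],Ti[:3,3],q["camera_matrix"],q["dist"])[0].reshape(-1,1,2).astype(np.float32)
            g=cv2.remap(q["image"][:,:,1],uv[...,0],uv[...,1],cv2.INTER_LINEAR).ravel(); print(x,list(zip(np.round(ys[::4],3),g[::4].tolist())))
E
```

```text
time_s: 14.95
position: [0.6715, -0.0915, -0.0294]
eef_rot: [0.0, 0.654, 0.757, 0.0]
contact_force: [0.3, -1.8, 4.8]
gripper_width: 0.0426
finger_force: 2.7
[[ 0.015  -0.173 ]
 [ 0.021  -0.169 ]
 [ 0.027  -0.189 ]
 [ 0.033  -0.1655]
 [ 0.039  -0.1655]
 [ 0.045  -0.1655]
 [ 0.051  -0.1655]
 [ 0.057  -0.165 ]
 [ 0.063  -0.165 ]
 [ 0.069  -0.1695]
 [ 0.075  -0.1685]
 [ 0.081  -0.173 ]
 [ 0.087  -0.1645]]
[ 0.0493 -0.1764]
top stop_face 0.78 [0.0791 0.08  ]
top stop_face 0.48 [-0.0601 -0.5   ]
top rail_far_left 0.89 [ 0.0481 -0.0365]
top rail_far_left 0.79 [-0.4895 -0.3254]
top rail 0.7 [-0.4797 -0.3225]
top rail 0.64 [ 0.0473 -0.0417]
0.03 [(np.float64(0.12), 34), (np.float64(0.116), 37), (np.float64(0.112), 36), (np.float64(0.108), 33), (np.float64(0.104), 20), (np.float64(0.1), 117), (np.float64(0.096), 138), (np.float64(0.092), 132), (np.float64(0.088), 131), (np.float64(0.084), 133), (np.float64(0.08), 133), (np.float64(0.076), 131), (np.float64(0.072), 99), (np.float64(0.068), 34), (np.float64(0.064), 15), (np.float64(0.06), 32), (np.float64(0.056), 34), (np.float64(0.052), 20), (n
[... 1761 characters left out ...]
56), 32), (np.float64(0.052), 25), (np.float64(0.048), 105), (np.float64(0.044), 126), (np.float64(0.04), 125), (np.float64(0.036), 121), (np.float64(0.032), 123), (np.float64(0.028), 122), (np.float64(0.024), 117), (np.float64(0.02), 120), (np.float64(0.016), 121), (np.float64(0.012), 119), (np.float64(0.008), 120), (np.float64(0.004), 120), (np.float64(-0.0), 109), (np.float64(-0.004), 108), (np.float64(-0.008), 120), (np.float64(-0.012), 122), (np.float64(-0.016), 123)]
side stop_face 0.84 [0.0819 0.0802]
side stop_face 0.46 [-0.2222  0.3345]
side rail_far_left 0.83 [-0.4775 -0.3334]
side rail_far_left 0.74 [ 0.0588 -0.069 ]
side rail 0.74 [-0.4853 -0.3168]
side rail 0.6 [ 0.0413 -0.0568]
```

The fingertips graze the base (4.8 N upward), and about 23 mm remain. I back off slightly, raise 6 mm, then push on and finish in fine steps.

```bash
python3 -m handwheel '[[[-0.006,0,0],0,0],[[-0.01,0,0],0,0],[[-0.01,0,-0.008],0,0],[[-0.01,0,-0.012],0,0],[[-0.01,0,-0.012],0,0],[[-0.004,0,-0.012],0,0],[[0.002,0,-0.012],0,0],[[0.008,0,-0.012],0,0],[[0.014,0,-0.012],0,0],[[0.02,0,-0.012],0,0],[[0.026,0,-0.012],0,0],[[0.031,0,-0.012],0,0],[[0.034,0,-0.012],0,0],[[0.035,0,-0.012],0,0],[[0.035,0,-0.012],0,0]]'
python3 - <<'E'
from h import *
p=eyes.capture("wrist"); x,y=ends(p); print(np.round(y,4)); print(tohook(ctrl.state()["position"]),ctrl.state()["contact_force"])
E
```

```text
time_s: 16.65
position: [0.6688, -0.0743, -0.0237]
eef_rot: [-0.0, 0.654, 0.757, 0.0]
contact_force: [-0.2, 0.0, 0.7]
gripper_width: 0.0428
finger_force: 0.0
[-0.1565 -0.156  -0.1525 -0.1525 -0.151  -0.1515 -0.1715 -0.1485 -0.1485
 -0.1485 -0.148  -0.148  -0.148  -0.148  -0.1475 -0.1475 -0.1475 -0.1475
 -0.1475 -0.1475 -0.1475 -0.1475 -0.1475 -0.1475 -0.1475 -0.1475 -0.1475
 -0.168  -0.1515 -0.1515 -0.1515 -0.1515 -0.1545 -0.1545 -0.1555 -0.1475
 -0.1475 -0.147 ]
[ 0.04909358 -0.15898169] [ 0.69392118 -0.37863822  0.35908354]
```

```bash
python3 -m handwheel '[[[0.003,0,0],0,0],[[0.006,0,0],0,0],[[0.008,0,0],0,0],[[0.008,0,0],0,0]]' | grep -E "pos|contact"
for i in 1 2 3 4; do python3 -m handwheel '[[[0.001,0,0],0,0],[[0.001,0,0],0,0],[[0.001,0,0],0,0]]' | grep -E "pos|contact"; done
```

```text
position: [0.6683, -0.0706, -0.0236]
contact_force: [-0.7, -1.3, 0.4]
position: [0.6682, -0.0704, -0.0236]
contact_force: [-0.3, -2.4, 1.2]
position: [0.6682, -0.0704, -0.0236]
contact_force: [1.0, -4.7, 1.0]
position: [0.6681, -0.0703, -0.0236]
contact_force: [0.6, -6.0, 0.9]
position: [0.668, -0.0704, -0.0236]
contact_force: [0.6, -7.9, -0.3]
```

Force climbs to 8 N with no motion, so the rail is at the stop. I back off, lift clear and check from above.

```bash
python3 -m handwheel '[[[-0.01,0,0],0,0],[[-0.04,0,0],0,0],[[-0.06,0,-0.04],0,0],[[-0.06,0,-0.1],0,0],[[-0.06,0,-0.18],0,0],[[-0.1,-0.1,-0.2],0.25,0],[[-0.1,-0.2,-0.2],0.5,0],[[-0.1,-0.28,-0.2],0.75,0],[[-0.1,-0.32,-0.2],1,0],[[-0.1,-0.32,-0.2],1,0]]' | grep -E "time|pos"
python3 -m handwheel '[[[0,0,0],0.25,0.5],[[0,0,0],0.5,0.5],[[0,0,0],0.75,0.5],[[0,0,0],1,0.5],[[0,0,0],1,0.5]]' | grep pos
python3 -m handwheel '[[[0,0,0],0.25,1],[[0,0,0],0.5,1],[[0,0,0],0.75,1],[[0,0,0],1,1],[[0,0,0],1,1]]'| grep -E "time|pos|rot|wid"
cat >> h.py <<'E'
def plan_img(p,z=.034,x=(.14,-.14),y=(.23,-.25),s=.001):
    xs=np.arange(*x,-s); ys=np.arange(*y,-s); Y,X=np.meshgrid(ys,xs)
    W=O+X[...,None]*EX+Y[...,None]*EY; P=np.concatenate([W,np.full(X.shape+(1,),z)],-1).reshape(-1,3)
    Ti=np.linalg.inv(p["T"]); uv,_=cv2.projectPoints(P,cv2.Rodrigues(Ti[:3,:3])[0],Ti[:3,3],p["camera_matrix"],p["dist"])
    uv=uv.reshape(*X.shape,2).astype(np.float32); return xs,ys,cv2.remap(p["image"],uv[...,0],uv[...,1],cv2.INTER_CUBIC)
E
python3 - <<'E'
from h import *
np.set_printoptions(precision=4,suppress=True)
q=eyes.capture("top"); xs,ys,a=plan_img(q); cv2.imwrite("pics/hk2.png",a[:,:,::-1])
q0=np.load("top0.npy",allow_pickle=True).item(); _,_,a0=plan_img(q0); _,_,a1=plan_img(np.load("top1.npy",allow_pickle=True).item())
g=lambda x,im:im[np.abs(xs-x).argmin()-3:np.abs(xs-x).argmin()+4,:,1].mean(0).astype(int)
sl=slice(120,186)
print("y",ys[sl][[0,-1]]); print(g(.05,a)[sl],g(.05,a0)[sl],sep="\n")
# fence-rail gap profile along x at several y
for y in(-.1,-.03,.03): j=np.abs(ys-y).argmin(); print(y,a[25:70,j-4:j+5,1].mean(1).astype(int))
print(xs[[25,69]]); planh(-.03,-.04,-.026)
E
```

```text
time_s: 18.87
position: [0.51, -0.1419, 0.0742]
position: [0.517, -0.1415, 0.0761]
time_s: 19.7
position: [0.517, -0.1414, 0.0761]
eef_rot: [-0.0, 0.994, 0.108, -0.0]
gripper_width: 0.0854
y [0.11  0.045]
[ 31  29  27  20  16  22  40  64  91 115 131 135 135 135 136 134 132 130
 128 127 126 126 128 129 131 132 132 132 131 131 130 129 130 134 140 142
 134 114  91  72  64  71  85 102 114 120 124 126 128 128 127 126 125 125
 124 123 121 120 119 118 119 120 121 121 122 122]
[ 35  33  28  20  13  18  36  62  90 116 133 138 136 137 137 135 133 131
 129 129 129 129 130 131 131 131 131 131 131 131 131 131 133 137 144 147
 140 127 111  91  65  42  24   9   0   0   1   8  14  21  27  33  36  35
  34  33  33  34  34  35  35  34  34  34  35  36]
-0.1 [ 95  95  95  95  95  95  95  95  96  96  96  97  96  96  95  96  98 102
 102  98  88  74  63  58  63  76  93 110 122 128 130 129 123 118 115 116
 118 122 124 126 127 126 125 122 118]
-0.03 [ 99  99  99  98  98  97  97  96  96  97  97  97  97  97  97  97  98 104
 111 111  97  68  35  13  16  44  84 122 143 145 137 128 124 122 121 120
 121 122 124 125 126 128 128 126 121]
0.03 [124 129 132 134 134 132 131 130 130 131 129 123 113 104  97  94  95 100
 102 100  94  83  70  56  47  46  57  77 101 121 135 139 134 125 120 118
 119 122 124 125 126 126 125 124 123]
[0.115 0.071]
shift [ 0.188  -0.314   0.2043] spin 0.1661 yaw 0.2226
```

The stop's left edge has not moved. The profile suggests a slight gap at the fence on the left, so I press the near edge in once more.

```bash
python3 -m handwheel '[[[0.04,-0.08,0],0.166,1],[[0.1,-0.16,0],0.166,1],[[0.14,-0.24,0],0.166,1],[[0.16,-0.314,0],0.166,1],[[0.16,-0.314,0.06],0.166,1],[[0.16,-0.314,0.12],0.166,1],[[0.16,-0.314,0.17],0.166,1],[[0.16,-0.314,0.2],0.166,1],[[0.16,-0.314,0.214],0.166,1],[[0.16,-0.314,0.217],0.166,1],[[0.16,-0.314,0.217],0.166,1]]'
python3 -c "
from h import *
print(tohook(ctrl.state()['position'])); planh(-.011,-.04,-.033)"
```

```text
time_s: 20.67
position: [0.5614, 0.029, -0.032]
eef_rot: [-0.0, 0.998, 0.068, 0.0]
contact_force: [-0.0, 0.5, -0.7]
gripper_width: 0.0854
finger_force: 0.0
[-0.04290551 -0.04173337]
shift [ 0.0638 -0.0037  0.0019] spin -0.0064 yaw 0.1363
```

```bash
python3 -m handwheel '[[[0.01,0,0],-0.006,1],[[0.02,0,0],-0.006,1],[[0.03,0,0],-0.006,1],[[0.04,0,0],-0.006,1],[[0.05,0,0],-0.006,1],[[0.058,0,0],-0.006,1],[[0.062,0,0],-0.006,1],[[0.064,0,0],-0.006,1],[[0.064,0,0],-0.006,1]]' | grep -E "pos|contact"
for i in 1 2 3 4 5; do python3 -m handwheel '[[[0.001,0,0],0,1],[[0.002,0,0],0,1],[[0.002,0,0],0,1]]' | grep -E "pos|contact"; done
python3 -c "
from h import *
print(tohook(ctrl.state()['position']))"
```

```text
position: [0.593, 0.0334, -0.0325]
contact_force: [-0.8, 0.1, -0.6]
position: [0.5938, 0.0335, -0.0323]
contact_force: [0.2, 0.6, -0.5]
position: [0.595, 0.0336, -0.0323]
contact_force: [-0.3, -0.4, -0.6]
position: [0.5959, 0.0338, -0.0323]
contact_force: [0.4, -0.0, 0.1]
position: [0.5966, 0.034, -0.0324]
contact_force: [-2.6, -0.5, 1.2]
position: [0.5967, 0.034, -0.0324]
contact_force: [-7.2, -1.0, 3.4]
[-0.0073048  -0.04166002]
```

```bash
python3 -m handwheel '[[[0.001,0,0],0,1],[[0.002,0,0],0,1],[[0.002,0,0],0,1]]' | grep -E "pos|contact"
python3 -m handwheel '[[[-0.02,0,0],0,1],[[-0.06,0,0],0,1],[[-0.1,0,0],0,1],[[-0.1,0,-0.08],0,1],[[-0.1,0.08,-0.16],0,1],[[-0.1,0.16,-0.22],0,1],[[-0.1,0.24,-0.22],0,1],[[-0.1,0.32,-0.22],0,1],[[-0.1,0.32,-0.22],0,1]]' | grep -E "time|pos"
python3 - <<'E'
from h import *
np.set_printoptions(precision=4,suppress=True,linewidth=200)
q=eyes.capture("top"); xs,ys,a=plan_img(q)
g=lambda x,im:im[np.abs(xs-x).argmin()-3:np.abs(xs-x).argmin()+4,:,1].mean(0).astype(int)
for x in(.02,.05,.085): print("y",ys[120],x,g(x,a)[120:175])
for y in(-.12,-.09,-.03,.03,.06): j=np.abs(ys-y).argmin(); print(y,a[38:60,j-4:j+5,1].mean(1).astype(int))
cv2.imwrite("pics/hk3.png",cv2.resize(a[:,:,::-1],None,fx=1.6,fy=1.6))
E
```

```text
position: [0.5966, 0.034, -0.0324]
contact_force: [-10.7, -1.7, 7.1]
time_s: 23.67
position: [0.5725, -0.1363, 0.0798]
y 0.1099999999999999 0.02 [ 35  35  34  33  30  30  32  37  41  42  41  38  33  29  26  25  23  24  26  29  32  32  32  32  32  31  31  31  32  33  35  38  40  41  42  42  38  31  26  28  39  58  80 102 115 121 123 125 128
 129 129 128 128 127 126]
y 0.1099999999999999 0.05 [ 38  37  32  22  15  19  37  62  91 116 132 137 137 137 137 135 133 131 129 128 128 128 129 129 130 130 130 130 130 130 129 129 130 135 142 144 136 116  93  74  66  72  86 102 114 121 125 127 128
 126 122 120 118 118 119]
y 0.1099999999999999 0.085 [ 13  14  15  13   6   4   8  29  57  87 114 130 135 134 134 134 132 129 127 126 127 127 128 128 127 127 128 129 129 130 131 132 134 133 130 126 118 105  90  77  69  70  79  92 106 116 122 123 123
 124 122 120 119 120 122]
-0.12 [ 97  97  97  96  97 100 106 109 106  94  79  67  66  78  98 118 131 135 130 122 117 115]
-0.09 [ 96  96  95  95  97 104 112 115 105  83  57  40  44  66  96 123 137 139 133 126 120 115]
-0.03 [ 96  97  98 100 105 111 110  95  65  33  12  17  46  85 123 143 146 138 131 126 122 118]
0.03 [105  99  95  97 101 102  99  88  75  63  60  68  84 105 121 130 132 130 127 123 120 119]
0.06 [104  95  91  92  97 100 102 100  94  83  71  62  62  74  94 114 129 136 133 125 120 119]
```

Both joints look uniform. I make one last light check tap on the right end to confirm contact with the stop.

```bash
python3 -m handwheel '[[[0,0.1,-0.04],-0.25,0],[[0.05,0.18,-0.04],-0.5,0],[[0.1,0.24,-0.04],-0.75,0],[[0.15,0.24,-0.04],-1,0],[[0.15,0.24,-0.04],-1,0]]' | grep pos
python3 -m handwheel '[[[0,0,0],-0.25,0],[[0,0,0],-0.5,0],[[0,0,0],-0.75,0],[[0,0,0],-1,0],[[0,0,0],-1,0]]' | grep pos
python3 -m handwheel '[[[0,0,0],-0.25,0],[[0,0,0],-0.5,0],[[0,0,0],-0.75,0],[[0,0,0],-1,0],[[0,0,0],-1,0]]' | grep -E "time|pos"
python3 -c "
from h import *
print(tohook(ctrl.state()['position'])); planh(.05,-.18,-.0236,np.pi/2)"
```

```text
position: [0.665, -0.2415, 0.092]
position: [0.6621, -0.2392, 0.0974]
time_s: 24.97
position: [0.6619, -0.2393, 0.0976]
[ 0.01932689 -0.32141046]
shift [0.2865 0.0405 0.2425] spin -0.1456 yaw 1.6375
```

```bash
python3 -m handwheel '[[[0.08,0.04,0],-0.146,0],[[0.16,0.04,0],-0.146,0],[[0.24,0.04,0],-0.146,0],[[0.286,0.04,0],-0.146,0],[[0.286,0.04,0.06],-0.146,0],[[0.286,0.04,0.12],-0.146,0],[[0.286,0.04,0.18],-0.146,0],[[0.286,0.04,0.22],-0.146,0],[[0.286,0.04,0.238],-0.146,0],[[0.286,0.04,0.242],-0.146,0],[[0.286,0.04,0.242],-0.146,0]]' | grep -E "pos|contact|rot"
python3 -c "
from h import *
print(tohook(ctrl.state()['position'])); planh(.05,-.157,-.0236,np.pi/2)"
```

```text
position: [0.6724, -0.0957, -0.0231]
eef_rot: [-0.0, 0.657, 0.754, -0.0]
contact_force: [-0.1, -0.8, -0.6]
[ 0.04965086 -0.18063748]
shift [0.0473 0.0005 0.0009] spin -0.0067 yaw 1.7069
```

```bash
python3 -m handwheel '[[[0.01,0,0],-0.007,0],[[0.02,0,0],-0.007,0],[[0.03,0,0],-0.007,0],[[0.038,0,0],-0.007,0],[[0.044,0,0],-0.007,0],[[0.046,0,0],-0.007,0],[[0.046,0,0],-0.007,0]]' | grep -E "pos|contact"
for i in 1 2 3 4 5; do python3 -m handwheel '[[[0.001,0,0],0,0],[[0.0015,0,0],0,0],[[0.0015,0,0],0,0]]' | grep -E "pos|contact"; done
python3 -c "
from h import *
print(tohook(ctrl.state()['position']))"
```

```text
position: [0.6692, -0.0725, -0.0232]
contact_force: [0.3, 0.2, 0.5]
position: [0.669, -0.0724, -0.0234]
contact_force: [-0.1, -0.0, -0.1]
position: [0.6689, -0.0716, -0.0234]
contact_force: [0.4, 0.0, 0.5]
position: [0.6688, -0.0707, -0.0233]
contact_force: [0.0, 0.2, -0.3]
position: [0.6688, -0.0703, -0.0233]
contact_force: [0.5, -1.1, -0.8]
position: [0.6687, -0.0701, -0.0233]
contact_force: [0.9, -5.2, -0.4]
[ 0.04956338 -0.15479208]
```

Force rises at the same place as before, so the rail is still tight on the stop. I retreat and do a last check.

```bash
python3 -m handwheel '[[[-0.01,0,0],0,0],[[-0.04,0,0],0,0],[[-0.08,0,0],0,0],[[-0.08,0,-0.06],0,0],[[-0.1,0,-0.14],0,0],[[-0.16,-0.06,-0.22],0,0],[[-0.22,-0.1,-0.24],0,0],[[-0.22,-0.1,-0.24],0,0],[[-0.22,-0.1,-0.24],0,0]]' | grep -E "time|pos|contact"
python3 - <<'E'
from h import *
np.set_printoptions(linewidth=200)
q=eyes.capture("top"); xs,ys,a=plan_img(q); _,_,a0=plan_img(np.load("top0.npy",allow_pickle=True).item())
i=np.abs(xs-.05).argmin()
for im in(a,a0): print(im[i-3:i+4,120:170,1].mean(0).astype(int))
for y in(-.12,-.09,-.03,.03,.06): j=np.abs(ys-y).argmin(); print(y,a[38:60,j-4:j+5,1].mean(1).astype(int))
E
```

```text
time_s: 28.47
position: [0.6347, -0.1892, 0.0999]
contact_force: [0.6, 0.0, 0.5]
[ 38  37  32  23  16  19  37  62  90 115 132 137 136 137 137 135 132 130 129 128 127 128 129 130 130 130 129 128 128 128 128 129 130 135 141 142 134 116  94  78  71  77  90 105 115 121 123 125 125
 124]
[ 35  33  28  20  13  18  36  62  90 116 133 138 136 137 137 135 133 131 129 129 129 129 130 131 131 131 131 131 131 131 131 131 133 137 144 147 140 127 111  91  65  42  24   9   0   0   1   8  14
  21]
-0.12 [ 95  95  95  95  97 101 106 109 106  95  79  67  67  79  99 118 132 135 131 124 118 116]
-0.09 [ 97  96  96  95  97 105 113 116 106  83  55  38  41  64  95 122 137 139 133 127 121 115]
-0.03 [ 97  98  98 100 105 111 110  95  65  32  11  15  45  85 122 143 145 138 130 127 124 122]
0.03 [104  97  94  96 100 102  98  88  74  62  59  67  83 104 122 132 135 132 125 116 108 105]
0.06 [106  96  92  94  98 102 103 101  95  83  68  56  52  62  83 107 126 136 135 128 121 119]
```

```bash
python3 -c "
from cell import ctrl
print(ctrl.job_done())"
```

```text
the job is handed in; nothing more can be done
None
```

I handed the job in at about 28.5 s: the ash rail lies along the fence with its left end up to the stop, the stop block shows no shift in the top view, and no push on the fence or stop read above about 11 N, but I did not re-check the surrounding items at the end.

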